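# Weigh the sugar pail on the sprung hook

### The arm

A 6-joint arm with a two-finger parallel gripper is mounted at the origin on the work surface. World frame = base frame: x ahead of the robot, y to its left, z up, the work surface at z = 0. Lengths are in m, angles in rad, forces in N, time in s.
With the tool pointing down it reaches from about 0.25 to 0.85 m from the base axis. Payload 12.5 kg.
Tool frame: the origin (TCP) lies midway between the tips of the shut fingers; the grasp point (between the pads) lies 19 mm behind it; z points along the fingers, y is the line along which they close (so a half turn about z gives the same grasp; the last joint's range is limited). The gripper opens to 93 mm and grips with 3 to 60 N. Pads are 15 mm wide; open, the fingers measure 128 mm over their backs; the gripper's body (75 mm by 188 mm) begins 65 mm behind the grasp point.
Start: joints at [-1.358, 0.351, 1.652, -0, 1.139, -0.085], TCP at [0.161, -0.526, 0.219] pointing down, gripper open.
Joint ranges: [-2.75, 2.75], [-0.79, 2.1], [0.01, 2.65], [-1.57, 4.71], [0.07, 3.14], [-2.87, 2.87]. Speed limits (rad/s): [2.22, 2.22, 2.79, 3.14, 3.14, 3.14].

### API

Orientations are given as [roll, pitch, yaw] about the fixed x, y, z axes, in that order (R = Rz(yaw) Ry(pitch) Rx(roll)).
In Python, from station import * gives the robot as it stands.
- The arm moves only by the tool apply_moves, never from a script. Its arguments are lists of equal length, an entry for each row: "delta_pos": the shift along the world's x, y, z in m, a list of three; "turn": the turn about the world's z in rad. In form: {"delta_pos": [[dx, dy, dz], ...], "turn": [turn, ...]}. A call has 1 to 5 rows; each row shifts and turns the commanded pose from where the row before left it; what a row does not reach is not made up. A row lasts 1/10 s, in which the tool goes at most 50 mm and 8.59 degrees, less where a joint would pass 70% of its speed; a pose out of reach is approached as far as the arm can. A call is refused whole if a number of a shift passes 0.05 or a number of a turn 0.15, either way. A call with a gripper value outside its range is refused whole. "claw" is the finger opening in m, from 0 to 0.093, set as the call begins (left out, the last holds). The fingers move at their own pace and stop on an object; "force" is the grip in N (left out, the last holds). Time passes only in rows, so rows that do not move let the fingers close. It gives the time, the measured TCP pose, the force and the opening at its end, in the units of the state.
- get_obs(): the state, without advancing time (a new reading comes with each control period).
- read_camera(name): name is "side" or "top"; returns a dict with "img" (384x512x3 uint8, red, green, blue), "K" (3x3 intrinsics, pixels), "rvec" (rotation vector, rad) and "tvec" (3), from world to camera coordinates, as OpenCV has them. Camera axes: x right, y down, z forward; pixel columns grow to the right and rows downward; lengths in m; the calibration is good to about 2 mm. A picture is of the moment at which its call begins. There is no depth.
- sign_off(): hands the job in, once; it reports no verdict.
The state is a dict: "t": time; "joint_positions": joint angles; "joint_velocities": joint speeds; "joint_efforts": joint torques, N m; "eef_pos": TCP position; "ee_rot": TCP orientation; "ft_force": force on the tool from outside, world axes, zero at the start; "torque": the same for the moment, N m; "width": finger opening in m.
Only numpy, scipy, OpenCV 4.12 (cv2) and the standard library are available. Lean on these libraries where they do the work, as an engineer would, in place of code of your own. Each camera call takes 0.05 s, during which the arm holds its last target. There are 200 camera calls.

### The job

Weigh the lidded sugar pail: pick it up by its wooden grip, hang its bail on the sprung hook of the weighing stand and let its weight onto the hook gently, so that the hook neither drops, springs back nor is pushed down to its stop as you let go. When the pail hangs free and still, press the green button all the way down to store the weight, and leave the pail hanging there. Do not disturb the mug, the jar or the cup.

Things in the scene. Friction and masses are not known exactly. Their poses are not given: they have to be found in the camera images.
- pail: Closed steel pail, 0.2 to 0.7 kg (fill unknown), 94 mm across at its blue lid, lid top at 80 mm. Over it a rigid bail of 6 mm wire in its own x-z plane: legs at x = +-40 to 44 mm up to a shallow arched bar along x, axis 138 mm high at the ends, 145 mm mid. Origin: centre of underside, z up. A half turn about z makes no difference. The hook goes under the bar along the pail's y
- pail_bar (a point): middle (highest point) of the bail bar's axis, 145 mm above the pail's underside; the bar is 6 mm thick; axes as the pail's
- pail_grip (a point): point in the wooden grip block that stands on the bar's middle, 35 mm above the bar's axis (180 mm above the underside). The block is 36 mm along the pail's x, 14 mm along its y, from 147 to 203 mm above the underside. Keep fingertips 15 mm or more above the bar's axis to clear the hook's tip. Axes as the pail's
- stand: Fixed weighing stand: base plate 250 x 120 x 18 mm, white column 44 mm square (cap 52 mm) 296 mm tall, and on the base, 140 mm to the stand's -x side, a black console with the button. The hook arm sticks out of the column towards the stand's own -y. Origin: under the column's centre, on the counter; z up
- hook_seat (a point): where the bar's axis comes to lie in the hook: 130 mm from the column's axis to the stand's -y, 242 mm high unloaded; rides with the hook; axes as the stand's. The hook is 8 mm wire along y: a trough, wire axis 7 mm under this point over +-4 mm of y, rising 16 mm at 45 degrees both ways, to the arm (column side) and to the outer tip (20 mm out). Tip and arm tops are 13 mm above this point
- hook (a joint): how far the hook has dipped on its spring, in m: 0 unloaded, up to 0.078 at the stop. Spring 110 N/m (9.1 mm per newton), lightly damped: it bounces for a second or two when load comes on or off suddenly. The pail alone dips it 20 to 62 mm
- button_top (a point): centre of the top of the green push button, 28 mm across, on the stand's console; it is pressed straight down
- button (a joint): how far the button is pressed, in m: 0 up, 0.006 fully down (5 N); it springs back
- mug: White mug with a handle, 76 mm across, 85 mm high; bystander. Origin: centre of the underside
- jar: Jar with red cap, 66 mm across, 100 mm high; bystander. Origin: centre of the underside
- cup: Orange cup, 72 mm across, 65 mm high; bystander. Origin: centre of the underside
There are look-alikes about, which are no part of the job. Several things have the shape of the pail; the one meant has the colours described above.

How it is judged:
By the outcome, as a careful person would: the job done as asked, in the order asked, and still so for the second after the job is handed in, with the robot touching nothing.
It also fails if it takes over 64 s, if anything falls off the work surface, if the arm or the gripper's body presses on something with over 40 N, if the wrist force passes 120 N, or if a joint passes its speed limit or range.

## Working session

There is one attempt and no reset: what is moved stays moved. The work goes in short steps, Python scripts to look and compute and a tool call to move; the robot and the scene stay as the last step left them, time stands still between calls to the robot, and variables do not carry over. Pictures are saved under pics/ and viewed, on a budget of 10 in all, crops included, one or two more only if the job needs it, and the job is handed in when it is done.

Besides the shell and the picture viewer there is one more tool, called as name(argument=value, ...), one argument or row to a line, values as JSON. apply_moves: Moves the arm, as the interface text tells. Its arguments: {"type":"object","properties":{"delta_pos":{"type":"array","items":{"type":"array","items":{"type":"number"}}},"turn":{"type":"array","items":{"type":"number"}},"claw":{"type":"number"},"force":{"type":"number"}},"required":["delta_pos","turn"]}

```bash
mkdir -p pics
cat > h.py <<'E'
from station import *
import numpy as np, cv2
def cam(n):
    c=read_camera(n); R,_=cv2.Rodrigues(np.array(c["rvec"],float)); return c["img"],np.array(c["K"]),R,np.array(c["tvec"],float).ravel()
def save(img,f,s=1):
    cv2.imwrite("pics/"+f,cv2.resize(img[:,:,::-1],None,fx=s,fy=s,interpolation=cv2.INTER_CUBIC))
def ray(c,u,v):
    _,K,R,t=c; d=R.T@np.linalg.inv(K)@[u,v,1]; return -R.T@t,d/np.linalg.norm(d)
def onz(c,u,v,z):
    o,d=ray(c,u,v); return o+d*(z-o[2])/d[2]
def tri(c1,p1,c2,p2):
    o1,d1=ray(c1,*p1);o2,d2=ray(c2,*p2)
    s=np.linalg.lstsq(np.c_[d1,-d2],o2-o1,rcond=None)[0]
    a,b=o1+s[0]*d1,o2+s[1]*d2; return (a+b)/2,np.linalg.norm(a-b)
def proj(c,p):
    _,K,R,t=c; q=K@(R@np.array(p)+t); return q[:2]/q[2]
E
python3 - <<'E'
from h import *
for n in("side","top"):
    c=cam(n); save(c[0],n+"1.png",1.5); print(n,c[1].round(1).tolist(),"pos",(-c[2].T@c[3]).round(3),"fwd",c[2][2].round(3))
print(get_obs())
E
```

```text
side [[418.1, 0.0, 253.0], [0.0, 418.1, 196.5], [0.0, 0.0, 1.0]] pos [0.418 0.877 0.867] fwd [ 0.113 -0.781 -0.614]
top [[436.4, 0.0, 256.6], [0.0, 436.4, 177.8], [0.0, 0.0, 1.0]] pos [ 0.406 -0.024  1.334] fwd [ 0.107  0.027 -0.994]
{'t': 0.1, 'joint_positions': array([-1.35760493e+00,  3.51173225e-01,  1.65234619e+00, -1.62111832e-05,
        1.13910701e+00, -8.46437153e-02]), 'joint_velocities': array([ 6.37847868e-04,  3.46981379e-04, -1.22486698e-04,  7.24568263e-04,
       -4.31666657e-05, -6.64688348e-04]), 'joint_efforts': array([ 7.21683609e-04, -4.98027778e+01, -2.85704201e+01,  7.00018974e-02,
        2.38907291e-02, -2.00876389e-05]), 'eef_pos': array([ 0.16133069, -0.52548583,  0.21816555]), 'ee_rot': array([-3.14056134e+00, -7.27332111e-05,  2.97841866e-01]), 'ft_force': array([0.14528975, 0.22002765, 0.36510201]), 'torque': array([-0.01220988, -0.01941781,  0.03729664]), 'width': 0.09311580904690608}
```

View pics/side1.png

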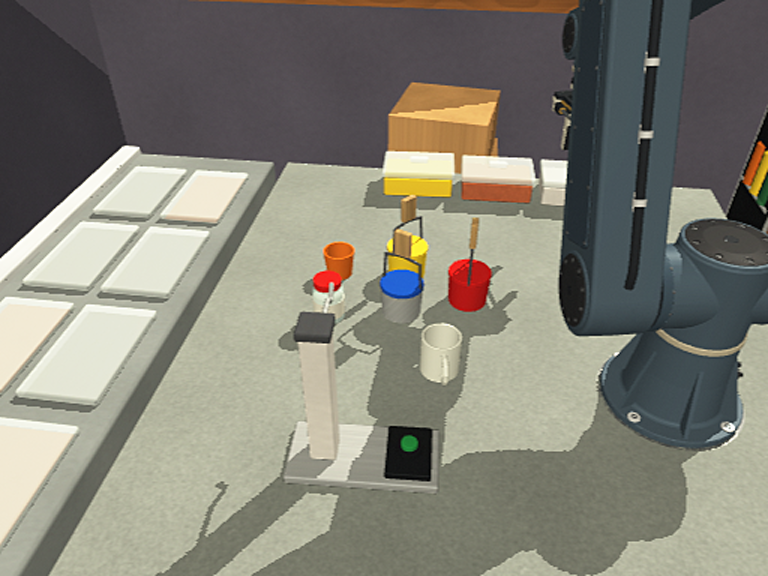

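View pics/top1.png

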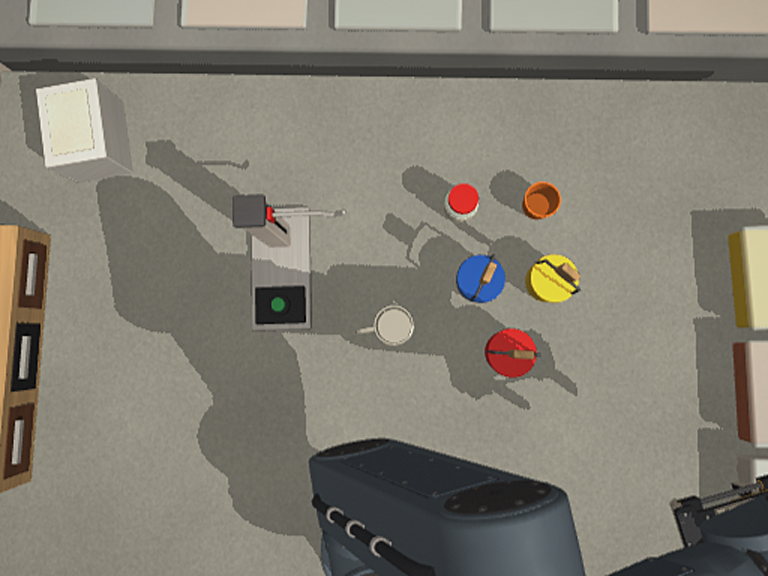

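Look-alikes (×1.5 picture): blue-lidded pail, top (480,278), side (402,290); yellow one, top (554,277), side (407,255); red one, top (511,352), side (469,285). By the description it is the blue-lidded steel one. The hook runs in the top view from the column (250,210) out to about (343,212), and the green button is at (278,304).

Run:
```python
from h import *
T=cam("top");S=cam("side")
def mask(c,lo,hi,box):
    h=cv2.cvtColor(c[0],cv2.COLOR_RGB2HSV); m=cv2.inRange(h,lo,hi); o=np.zeros_like(m); x0,y0,x1,y1=box; o[y0:y1,x0:x1]=m[y0:y1,x0:x1]; return o
def big(m):
    cs,_=cv2.findContours(m,cv2.RETR_EXTERNAL,cv2.CHAIN_APPROX_NONE); return max(cs,key=cv2.contourArea)
# lid
k=big(mask(T,(100,120,60),(125,255,255),(290,160,350,210))); (u,v),r=cv2.minEnclosingCircle(k); print("lid top",u,v,r,onz(T,u,v,.08).round(4))
k=cv2.convexHull(big(mask(S,(100,120,60),(125,255,255),(240,170,300,205))));e=cv2.fitEllipse(k);print("lid side",e,onz(S,*e[0],.08).round(4))
# button
res={}
for n,c,b in(("T",T,(165,185,210,220)),("S",S,(255,280,295,310))):
    m=cv2.moments(big(mask(c,(45,80,30),(85,255,255),b)));p=(m['m10']/m['m00'],m['m01']/m['m00']);res[n]=p
print("btn",res,tri(T,res["T"],S,res["S"]))
# grip
for n,c,b in(("T",T,(290,160,350,210)),("S",S,(255,148,285,175))):
    m=mask(c,(8,70,60),(20,190,255),b);k=big(m);r=cv2.minAreaRect(k);print("grip",n,r,cv2.boxPoints(r).round(1).tolist())
a=cv2.resize(T[0][120:240,150:390,::-1],None,fx=3.3,fy=3.3,interpolation=cv2.INTER_CUBIC)
cv2.imwrite("pics/c1.png",a[:,:800])
b=S[0][140:335,180:310,::-1];cv2.imwrite("pics/c2.png",cv2.resize(b,None,fx=3,fy=3,interpolation=cv2.INTER_CUBIC))
```

```text
lid top 318.5 185.0 15.435449600219727 [ 0.5248 -0.169   0.08  ]
lid side ((267.4217224121094, 189.00656127929688), (19.51727867126465, 29.10373306274414), 90.63575744628906) [ 0.5236 -0.1678  0.08  ]
btn {'T': (184.91129032258064, 202.6048387096774), 'S': (272.36717428087985, 295.1404399323181)} (array([0.4660576 , 0.22013719, 0.05058483]), np.float64(0.0005437012637793107))
grip T ((324.8814392089844, 181.8917694091797), (6.193612098693848, 16.144004821777344), 23.962491989135742) [[318.79998779296875, 188.0], [325.29998779296875, 173.3000030517578], [331.0, 175.8000030517578], [324.3999938964844, 190.5]]
grip S ((267.969970703125, 161.70999145507812), (12.303658485412598, 18.384775161743164), 8.130102157592773) [[260.6000061035156, 169.89999389648438], [263.20001220703125, 151.6999969482422], [275.3999938964844, 153.5], [272.79998779296875, 171.6999969482422]]
```

View pics/c1.png

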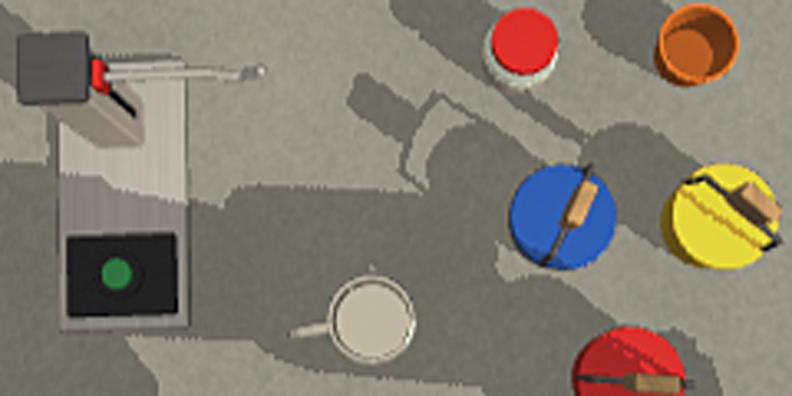

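View pics/c2.png

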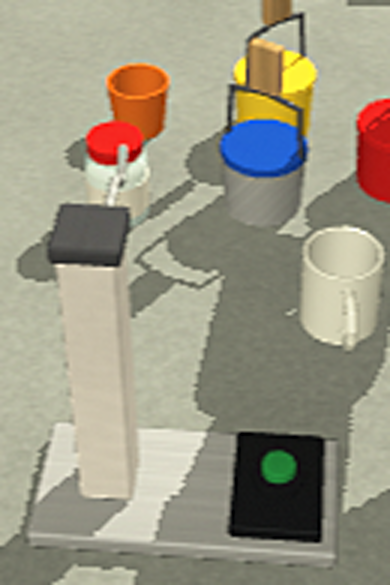

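Run:
```python
from h import *
T=cam("top");S=cam("side")
P=lambda x,y:(150+(x+.5)/3.3-.5,120+(y+.5)/3.3-.5)
Q=lambda x,y:(180+(x+.5)/3-.5,140+(y+.5)/3-.5)
a,b=onz(T,*P(588,168),.138),onz(T,*P(545,262),.138);print("bail ends",a,b,"mid",(a+b)/2,"len",np.linalg.norm(a-b),"yaw",np.arctan2(*(a-b)[1::-1]))
print("grip top ctr T",onz(T,*P(586,200),.203), "S",onz(S,*Q(267,43),.203))
print("cap TL,TR,BR,BL",[onz(T,*P(*p),.296).round(4).tolist() for p in((20,36),(86,34),(89,101),(21,103))])
print("base R edge",[onz(T,*P(*p),.018).round(4).tolist() for p in((183,60),(189,326),(61,330))])
print("console",[onz(T,*P(*p),.04).round(4).tolist() for p in((67,239),(175,234),(178,311),(69,317))])
print("cap S",[onz(S,*Q(*p),.296).round(4).tolist() for p in((62,206),(129,208),(123,243),(50,240))])
print("hook arm T",onz(T,*P(105,73),.251),"tip",onz(T,*P(262,70),.251),"trough",onz(T,*P(240,75),.235))
print("tip tri",tri(T,P(262,70),S,Q(123,148)))
```

```text
bail ends [ 0.55983772 -0.18747573  0.138     ] [ 0.48057158 -0.15260797  0.138     ] mid [ 0.52020465 -0.17004185  0.138     ] len 0.08659608097718324 yaw -0.4144081662624954
grip top ctr T [ 0.52610457 -0.17723701  0.203     ] S [ 0.52344922 -0.17735949  0.203     ]
cap TL,TR,BR,BL [[0.6284, 0.2524, 0.296], [0.6309, 0.2035, 0.296], [0.581, 0.199, 0.296], [0.5784, 0.2491, 0.296]]
base R edge [[0.6682, 0.1726, 0.018], [0.4218, 0.1577, 0.018], [0.4152, 0.275, 0.018]]
console [[0.4972, 0.2684, 0.04], [0.504, 0.1705, 0.04], [0.4347, 0.1651, 0.04], [0.4269, 0.2633, 0.04]]
cap S [[0.6291, 0.2079, 0.296], [0.5812, 0.2034, 0.296], [0.5778, 0.2411, 0.296], [0.6284, 0.2451, 0.296]]
hook arm T [0.6105094  0.19735047 0.251     ] tip [0.61532971 0.07686349 0.251     ] trough [0.61412556 0.09533229 0.235     ]
tip tri (array([0.61453421, 0.0766995 , 0.25209931]), np.float64(0.0011503806978929174))
```

Hook seat ≈ (0.613, 0.096, 0.242), stand yaw ≈ 0.066; pail ≈ (0.524, −0.168), yaw ≈ −0.414; button top ≈ (0.466, 0.220, 0.050). In the crops the chosen pail has the blue lid, grey steel body and wooden grip, so the choice holds.

apply_moves(
  delta_pos=[
    [0,0,0.03],
    [0,0,0.04],
    [0.01,0.01,0.04],
    [0.03,0.03,0],
    [0.03,0.03,0],
  ],
  turn=[0,0,-0.05,-0.06,-0.06],
  claw=0.065,
)

```text
t: 0.8
eef_pos: [0.2319, -0.4553, 0.3296]
ee_rot: [3.14, -0.001, 0.124]
ft_force: [1.0, -1.0, 0.2]
width: 0.0656
```

apply_moves(
  delta_pos=[
    [0.03,0.03,0],
    [0.03,0.03,0],
    [0.03,0.03,0],
    [0.03,0.03,0],
    [0.03,0.03,0],
  ],
  turn=[-0.06,-0.06,-0.06,-0.06,-0.06],
)

```text
t: 1.3
eef_pos: [0.3824, -0.3043, 0.3288]
ee_rot: [3.141, -0.0, -0.175]
ft_force: [-0.0, -0.1, 0.2]
width: 0.0649
```

apply_moves(
  delta_pos=[
    [0.03,0.03,0],
    [0.03,0.03,0],
    [0.03,0.03,0],
    [0.03,0.03,0],
    [0,0,0],
  ],
  turn=[-0.06,-0.06,-0.06,-0.06,0],
)

```text
t: 1.8
eef_pos: [0.5036, -0.1827, 0.3282]
ee_rot: [-3.141, 0.0, -0.41]
ft_force: [-1.3, 0.1, -0.8]
width: 0.065
```

apply_moves(
  delta_pos=[
    [0.02,0.013,-0.02],
    [0,0,-0.04],
    [0,0,-0.03],
    [0,0,0],
    [0,0,0],
  ],
  turn=[0,0,0,0,0],
)

```text
t: 2.3
eef_pos: [0.5214, -0.1733, 0.2395]
ee_rot: [3.142, -0.0, -0.412]
ft_force: [-0.7, -0.2, 0.9]
width: 0.0647
```

Run:
```python
from h import *
T=cam("top");S=cam("side")
for n,z in(("tip",0),("grasp",.019)):
    p=get_obs()["eef_pos"]+[0,0,z]; print(n,p,proj(T,p),proj(S,p))
a=cv2.resize(T[0][135:235,270:370,::-1],None,fx=4,fy=4,interpolation=cv2.INTER_CUBIC)
b=cv2.resize(S[0][110:210,220:320,::-1],None,fx=4,fy=4,interpolation=cv2.INTER_CUBIC)
cv2.imwrite("pics/c3.png",np.hstack([a,b]))
```

```text
tip [ 0.52202957 -0.17340416  0.24063835] [327.73027047 180.30602392] [269.2773946  143.74290258]
grasp [ 0.52202957 -0.17340416  0.25963835] [328.79179009 179.51988633] [269.42587006 138.03076944]
```

View pics/c3.png

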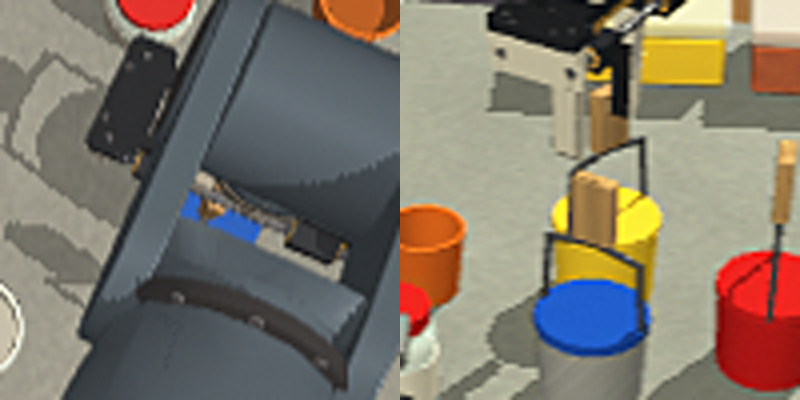

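The side crop shows the fingers straddling the wooden grip (grip top at about side px (269,155), TCP projecting to column 269). Next: go down and grip.

apply_moves(
  delta_pos=[
    [0.002,0.004,-0.02],
    [0,0,-0.03],
    [0,0,-0.023],
    [0,0,0],
    [0,0,0],
  ],
  turn=[0,0,0,0,0],
)

```text
t: 2.9
eef_pos: [0.5241, -0.1692, 0.1673]
ee_rot: [-3.142, -0.002, -0.412]
ft_force: [0.5, 0.2, 0.5]
width: 0.0652
```

apply_moves(
  delta_pos=[
    [0,0,0],
    [0,0,0],
    [0,0,0],
    [0,0,0],
    [0,0,0],
  ],
  turn=[0,0,0,0,0],
  claw=0.0,
  force=25,
)

```text
t: 3.4
eef_pos: [0.5235, -0.1688, 0.1658]
ee_rot: [-3.142, -0.0, -0.412]
ft_force: [0.2, -0.0, 0.4]
width: 0.0299
```

apply_moves(
  delta_pos=[
    [0,0,0],
    [0,0,0],
    [0,0,0],
  ],
  turn=[0,0,0],
)

```text
t: 3.7
eef_pos: [0.5231, -0.1685, 0.1652]
ee_rot: [-3.141, 0.001, -0.412]
ft_force: [-1.3, -2.0, -4.9]
width: 0.0139
```

apply_moves(
  delta_pos=[
    [0,0,0],
    [0,0,0.01],
    [0,0,0.02],
    [0,0,0.03],
    [0,0,0.03],
  ],
  turn=[0,0,0,0,0],
  force=40,
)

```text
t: 4.2
eef_pos: [0.5231, -0.1686, 0.257]
ee_rot: [-3.142, 0.001, -0.412]
ft_force: [0.5, -1.0, -4.9]
width: 0.0141
```

apply_moves(
  delta_pos=[
    [0,0,0.03],
    [0,0,0.012],
    [0,0,0],
    [0,0,0],
    [0,0,0],
  ],
  turn=[0,0,0,0,0],
)

```text
t: 4.7
eef_pos: [0.5228, -0.1685, 0.2959]
ee_rot: [3.142, 0.003, -0.412]
ft_force: [-0.1, 0.1, -4.6]
width: 0.0141
```

Run:
```python
from h import *
for i in range(4):
    S=cam("side"); o=get_obs(); print(o["t"],o["eef_pos"].round(4),o["ft_force"].round(2),o["torque"].round(3),o["width"])
h=cv2.cvtColor(S[0],cv2.COLOR_RGB2HSV);m=cv2.inRange(h,(100,120,60),(125,255,255));cs,_=cv2.findContours(m,0,1);k=max(cs,key=cv2.contourArea);e=cv2.fitEllipse(cv2.convexHull(k));print(e,onz(S,*e[0],o["eef_pos"][2]-.0855),proj(S,[.523,-.1685,.212]))
```

```text
4.75 [ 0.5229 -0.1686  0.2961] [-0.2   0.14 -4.73] [0.064 0.047 0.015] 0.013822698469033732
4.8 [ 0.523  -0.1686  0.2964] [-0.36 -0.37 -4.6 ] [ 0.041  0.021 -0.009] 0.013736792211341449
4.85 [ 0.5231 -0.1686  0.2966] [-0.03 -0.72 -3.69] [ 0.04  -0.04   0.021] 0.013755020602009243
4.9 [ 0.5232 -0.1687  0.2969] [-0.26  0.73 -4.4 ] [0.027 0.032 0.007] 0.013895683619623135
((267.6692199707031, 154.2109832763672), (19.288999557495117, 31.23668670654297), 90.98103332519531) [ 0.52488564 -0.16252369  0.21135836] [268.54380025 152.99921396]
```

apply_moves(
  delta_pos=[
    [0.005,0.01,0],
    [0.01,0.02,0],
    [0.01,0.02,0],
    [0.01,0.02,0],
    [0.015,0.02,0],
  ],
  turn=[0.03,0.05,0.05,0.05,0.05],
)

```text
t: 5.4
eef_pos: [0.5737, -0.0772, 0.2976]
ee_rot: [-3.141, 0.0, -0.179]
ft_force: [0.8, -0.4, -3.4]
width: 0.0139
```

apply_moves(
  delta_pos=[
    [0.015,0.02,0],
    [0.01,0.02,0],
    [0.01,0.02,0],
    [0.01,0.01,0],
    [0,0,0],
  ],
  turn=[0.05,0.05,0.05,0.05,0.048],
)

```text
t: 5.9
eef_pos: [0.6193, -0.0065, 0.2971]
ee_rot: [-3.141, 0.0, 0.071]
ft_force: [-0.9, -0.6, -5.2]
width: 0.0137
```

apply_moves(
  delta_pos=[
    [0,0,0],
    [0,0,0],
    [0,0,0],
    [0,0,0],
    [0,0,0],
  ],
  turn=[0,0,0,0,0],
)

```text
t: 6.4
eef_pos: [0.6183, -0.0089, 0.2977]
ee_rot: [-3.142, -0.0, 0.065]
ft_force: [-0.5, -0.1, -4.5]
width: 0.0134
```

Run:
```python
from h import *
T=cam("top");S=cam("side");o=get_obs(); p=o["eef_pos"]; print(o["t"],p.round(4),o["ee_rot"],o["ft_force"].round(2),o["width"])
y=.066; X=np.array([np.cos(y),np.sin(y),0])
for n,q in(("bar",p-[0,0,.0205]),("end+",p+.04*X-[0,0,.0275]),("end-",p-.04*X-[0,0,.0275]),("seat",[.613,.096,.242]),("tip",[.6145,.0765,.252])): print(n,proj(T,q).round(1),proj(S,q).round(1))
a=cv2.resize(T[0][110:190,200:300,::-1],None,fx=4,fy=4,interpolation=cv2.INTER_CUBIC)
b=cv2.resize(S[0][130:250,190:290,::-1],None,fx=4,fy=4,interpolation=cv2.INTER_CUBIC)
a=cv2.copyMakeBorder(a,0,160,0,0,cv2.BORDER_CONSTANT)
cv2.imwrite("pics/c4.png",np.hstack([a,b]))
```

```text
6.5 [ 0.6184 -0.0089  0.2977] [-3.14157830e+00 -8.84564186e-05  6.54066275e-02] [-0.28  0.1  -4.01] 0.013842193979720037
bar [262.9 138.3] [225.3 161.3]
end+ [262.3 123. ] [210.  162.9]
end- [263.7 154.8] [240.8 164.2]
seat [221.8 142.3] [219.6 197.1]
tip [229.1 141.1] [220.5 188.9]
```

View pics/c4.png

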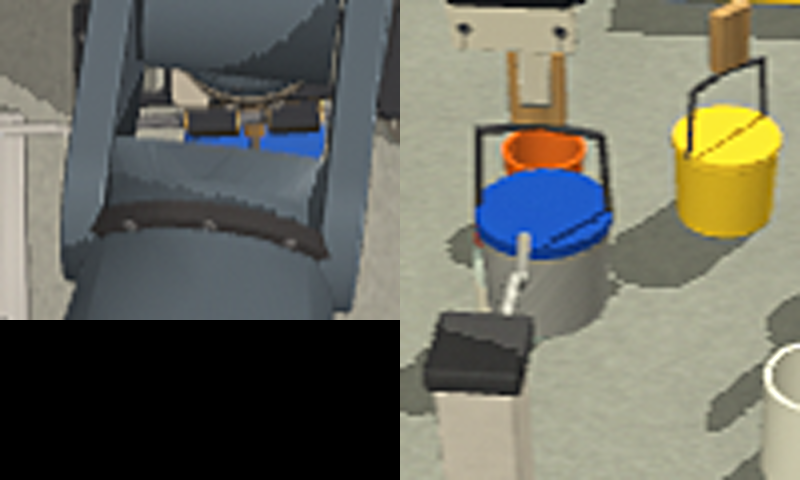

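The side crop shows the bail ends at px (209.5,162.5) and (241.5,163.7), within 1 px of where a centred grasp would put them. The hook tip is at (221,188.7), also as predicted. Next: the bar over the tip.

apply_moves(
  delta_pos=[
    [0,0.01,0],
    [-0.001,0.015,0],
    [-0.001,0.02,0],
    [-0.001,0.02,0],
    [-0.001,0.02,0],
  ],
  turn=[0,0,0,0,0],
)

```text
t: 7.0
eef_pos: [0.6141, 0.0783, 0.2977]
ee_rot: [-3.141, 0.0, 0.066]
ft_force: [0.3, 0.5, -4.4]
width: 0.0137
```

apply_moves(
  delta_pos=[
    [-0.001,0.015,0],
    [0,0.005,0],
    [0,0,0],
    [0,0,0],
    [0,0,0],
  ],
  turn=[0,0,0,0,0],
)

```text
t: 7.5
eef_pos: [0.6135, 0.0955, 0.2976]
ee_rot: [3.141, 0.0, 0.065]
ft_force: [0.4, 0.4, -4.5]
width: 0.0138
```

apply_moves(
  delta_pos=[
    [0,0,-0.006],
    [0,0,-0.008],
    [0,0,-0.008],
    [0,0,-0.004],
    [0,0,0],
  ],
  turn=[0,0,0,0,0],
)

```text
t: 8.0
eef_pos: [0.6131, 0.0962, 0.2706]
ee_rot: [3.142, 0.002, 0.066]
ft_force: [0.8, -0.7, -5.0]
width: 0.0139
```

Run:
```python
from h import *
f=[]
for i in range(5):
    T=cam("top");S=cam("side");o=get_obs();f.append(o["ft_force"])
p=o["eef_pos"]; print(o["t"],p.round(4),o["ee_rot"],np.mean(f,0).round(2),o["width"])
for n,q in(("bar",p-[0,0,.0205]),("seat",[.613,.096,.242]),("tip",[.6145,.0765,.252])): print(n,proj(T,q).round(1),proj(S,q).round(1))
a=cv2.resize(T[0][120:180,180:260,::-1],None,fx=5,fy=5,interpolation=cv2.INTER_CUBIC)
b=cv2.resize(S[0][150:240,185:265,::-1],None,fx=5,fy=5,interpolation=cv2.INTER_CUBIC)
a=cv2.copyMakeBorder(a,0,150,0,0,cv2.BORDER_CONSTANT)
cv2.imwrite("pics/c5.png",np.hstack([a,b]))
```

```text
8.5 [0.6134 0.0962 0.2718] [-3.14159073e+00 -2.05277390e-04  6.58002139e-02] [ 0.12  0.03 -4.21] 0.013651199561302682
bar [221.4 141.4] [219.3 194.1]
seat [221.8 142.3] [219.6 197.1]
tip [229.1 141.1] [220.5 188.9]
```

View pics/c5.png

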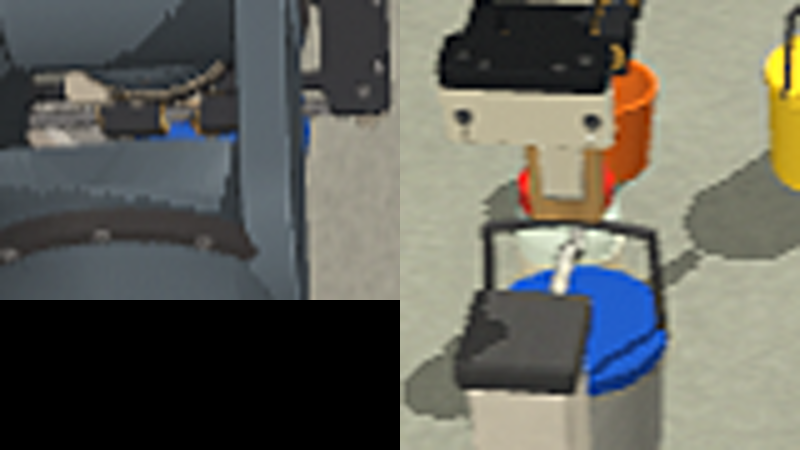

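The hook runs under the middle of the bar: in the right crop it crosses at u≈571 and the bar's ends are at 490 and 655. Next: lower slowly while watching the force.

apply_moves(
  delta_pos=[
    [0,0,-0.003],
    [0,0,-0.004],
    [0,0,-0.004],
    [0,0,-0.004],
    [0,0,-0.003],
  ],
  turn=[0,0,0,0,0],
)

```text
t: 9.0
eef_pos: [0.6134, 0.0963, 0.2532]
ee_rot: [-3.142, 0.0, 0.066]
ft_force: [0.0, -0.1, -2.5]
width: 0.0135
```

apply_moves(
  delta_pos=[
    [0,0,0],
    [0,0,0],
    [0,0,0],
    [0,0,0],
    [0,0,0],
  ],
  turn=[0,0,0,0,0],
)

```text
t: 9.5
eef_pos: [0.6134, 0.0963, 0.2537]
ee_rot: [-3.142, -0.0, 0.066]
ft_force: [-0.5, 0.8, -3.2]
width: 0.0136
```

```bash
cat >> h.py <<'E'
def avg(n=8):
    f=[];q=[];z=[]
    for i in range(n):
        c=cam("side");o=get_obs();f.append(o["ft_force"]);q.append(o["torque"]);z.append(o["eef_pos"])
    print(o["t"],"pos",np.mean(z,0).round(4),"F",np.mean(f,0).round(2),"sd",np.std(f,0).round(2),"M",np.mean(q,0).round(3),o["ee_rot"].round(3),o["width"])
    return c
E
python3 -c "from h import *;avg()"
```

```text
9.9 pos [0.6134 0.0963 0.2537] F [-0.71  0.82 -3.43] sd [0.74 0.3  0.6 ] M [0.16  0.185 0.016] [-3.142  0.     0.066] 0.01387264705998509
```

apply_moves(
  delta_pos=[
    [0,0.001,0],
    [0,0.001,0],
    [0,0,0],
    [0,0,0],
    [0,0,0],
  ],
  turn=[0,0,0,0,0],
)

```text
t: 10.4
eef_pos: [0.6135, 0.0983, 0.2536]
ee_rot: [-3.142, -0.0, 0.066]
ft_force: [0.0, 0.4, -3.8]
width: 0.014
```

```bash
python3 -c "from h import *;avg()"
```

```text
10.8 pos [0.6134 0.0982 0.2536] F [ 0.3   0.61 -3.61] sd [0.49 0.61 0.66] M [ 0.099 -0.017  0.008] [-3.142 -0.     0.066] 0.013724858834561888
```

apply_moves(
  delta_pos=[
    [0,0.001,0],
    [0,0.001,0],
    [0,0,0],
    [0,0,0],
    [0,0,0],
  ],
  turn=[0,0,0,0,0],
)

```text
t: 11.3
eef_pos: [0.6134, 0.1001, 0.2536]
ee_rot: [3.141, 0.0, 0.066]
ft_force: [-0.4, -1.3, -3.3]
width: 0.0137
```

```bash
python3 -c "from h import *;avg(10)"
```

```text
11.8 pos [0.6134 0.1001 0.2536] F [-0.35 -2.25 -3.24] sd [0.68 0.46 0.61] M [-0.449  0.091  0.015] [3.141 0.    0.066] 0.013677767009656368
```

apply_moves(
  delta_pos=[
    [0,-0.001,0],
    [0,-0.001,0],
    [0,-0.0005,0],
    [0,0,0],
    [0,0,0],
  ],
  turn=[0,0,0,0,0],
)

```text
t: 12.3
eef_pos: [0.6134, 0.0978, 0.2536]
ee_rot: [-3.141, -0.0, 0.066]
ft_force: [-0.2, 0.9, -4.0]
width: 0.0137
```

```bash
python3 -c "from h import *;avg(10)"
```

```text
12.8 pos [0.6134 0.0978 0.2536] F [-0.27  0.64 -3.44] sd [0.44 0.5  0.54] M [0.094 0.019 0.006] [-3.142  0.     0.066] 0.013452681945619945
```

apply_moves(
  delta_pos=[
    [0,0.001,-0.001],
    [0,0,-0.002],
    [0,0,-0.003],
    [0,0,-0.003],
    [0,0,-0.003],
  ],
  turn=[0,0,0,0,0],
)

```text
t: 13.3
eef_pos: [0.6134, 0.0988, 0.2414]
ee_rot: [-3.142, -0.0, 0.066]
ft_force: [0.1, -0.7, -2.5]
width: 0.0138
```

apply_moves(
  delta_pos=[
    [0,0,-0.003],
    [0,0,-0.003],
    [0,0,-0.002],
    [0,0,0],
    [0,0,0],
  ],
  turn=[0,0,0,0,0],
)

```text
t: 13.8
eef_pos: [0.6135, 0.0987, 0.2338]
ee_rot: [-3.142, -0.0, 0.066]
ft_force: [-0.4, -0.1, -0.7]
width: 0.0139
```

```bash
python3 -c "from h import *;avg(12)"
```

```text
14.4 pos [0.6134 0.0987 0.2337] F [-0.04  0.41 -1.15] sd [0.52 0.55 0.42] M [ 0.104  0.006 -0.01 ] [-3.142 -0.     0.066] 0.013757158858296465
```

apply_moves(
  delta_pos=[
    [0,0,-0.002],
    [0,0,-0.003],
    [0,0,-0.003],
    [0,0,-0.001],
    [0,0,0],
  ],
  turn=[0,0,0,0,0],
)

```text
t: 14.9
eef_pos: [0.6134, 0.0987, 0.2245]
ee_rot: [-3.142, 0.0, 0.066]
ft_force: [0.1, 0.6, 0.4]
width: 0.014
```

```bash
python3 -c "from h import *;avg(20)"
```

```text
15.9 pos [0.6134 0.0987 0.2247] F [ 0.18  0.44 -0.28] sd [0.55 0.43 0.51] M [ 0.126 -0.013 -0.018] [ 3.142 -0.     0.066] 0.01386891996046125
```

apply_moves(
  delta_pos=[
    [0,0.0003,-0.001],
    [0,0,-0.001],
    [0,0,-0.0005],
    [0,0,0],
    [0,0,0],
  ],
  turn=[0,0,0,0,0],
)

```text
t: 16.4
eef_pos: [0.6134, 0.0989, 0.2221]
ee_rot: [3.141, 0.0, 0.066]
ft_force: [0.1, -1.0, -0.0]
width: 0.0136
```

```bash
python3 -c "
from h import *
S=avg(20);p=get_obs()['eef_pos']
for n,q in(('bar',p-[0,0,.0205]),('grip',p+[0,0,.014])): print(n,proj(S,q))
cv2.imwrite('pics/c6.png',cv2.resize(S[0][150:260,180:270,::-1],None,fx=5,fy=5,interpolation=cv2.INTER_CUBIC))"
```

```text
17.4 pos [0.6134 0.099  0.2221] F [ 0.4  -1.95 -0.02] sd [0.4  0.58 0.67] M [-0.409 -0.05   0.009] [3.142 0.    0.066] 0.013490148956031055
bar [220.05853449 210.58908544]
grip [219.3527528  199.69297044]
```

View pics/c6.png

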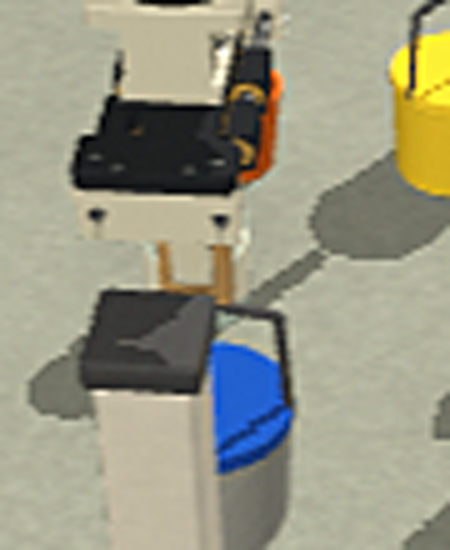

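apply_moves(
  delta_pos=[
    [0,-0.0003,0],
    [0,-0.0002,0],
    [0,0,0],
    [0,0,0],
    [0,0,0],
  ],
  turn=[0,0,0,0,0],
)

```text
t: 17.9
eef_pos: [0.6134, 0.0987, 0.2222]
ee_rot: [-3.141, -0.0, 0.066]
ft_force: [0.3, 1.6, 0.3]
width: 0.0137
```

```bash
python3 -c "
from h import *
S=avg(20)"
```

```text
18.9 pos [0.6134 0.0986 0.2221] F [ 0.47  1.65 -0.02] sd [0.47 0.62 0.39] M [ 0.364 -0.055  0.   ] [-3.141 -0.     0.066] 0.01351263550722826
```

apply_moves(
  delta_pos=[
    [0,0.0002,0],
    [0,0,0],
    [0,0,0],
  ],
  turn=[0,0,0],
)

```text
t: 19.2
eef_pos: [0.6134, 0.0987, 0.2221]
ee_rot: [3.141, 0.0, 0.066]
ft_force: [0.2, 0.8, -0.7]
width: 0.0138
```

```bash
python3 -c "
from h import *
S=avg(16)"
```

```text
20.0 pos [0.6134 0.0987 0.2221] F [0.19 1.33 0.03] sd [0.39 0.54 0.46] M [ 0.255 -0.048  0.009] [3.142 0.    0.066] 0.013708144328957998
```

apply_moves(
  delta_pos=[
    [0,0.0002,0],
    [0,0,0],
    [0,0,0],
    [0,0,0],
    [0,0,0],
  ],
  turn=[0,0,0,0,0],
)

```text
t: 20.5
eef_pos: [0.6134, 0.0988, 0.2221]
ee_rot: [3.141, 0.0, 0.066]
ft_force: [0.3, -0.5, -0.2]
width: 0.0135
```

apply_moves(
  delta_pos=[
    [0,0,0],
    [0,0,0],
    [0,0,0],
    [0,0,0],
    [0,0,0],
  ],
  turn=[0,0,0,0,0],
  force=3,
)

```text
t: 21.0
eef_pos: [0.6133, 0.099, 0.2221]
ee_rot: [-3.141, 0.0, 0.066]
ft_force: [0.5, -0.2, 0.4]
width: 0.014
```

```bash
python3 -c "
from h import *
S=avg(14)"
```

```text
21.7 pos [0.6134 0.099  0.2221] F [-0.96  0.67 -0.08] sd [0.41 0.55 0.35] M [ 0.149  0.198 -0.005] [-3.142  0.     0.066] 0.01386224026696753
```

apply_moves(
  delta_pos=[
    [0,0,0],
    [0,0,0],
    [0,0,0],
    [0,0,0],
    [0,0,0],
  ],
  turn=[0,0,0,0,0],
  claw=0.035,
)

```text
t: 22.2
eef_pos: [0.6134, 0.0989, 0.2221]
ee_rot: [3.142, -0.0, 0.066]
ft_force: [-0.0, -0.5, -0.3]
width: 0.0351
```

```bash
cat > lid.py <<'E'
from h import *
for i in range(6):
    S=cam("side");o=get_obs()
    m=cv2.inRange(cv2.cvtColor(S[0],cv2.COLOR_RGB2HSV),(100,120,60),(125,255,255));M=cv2.moments(m);ys,xs=np.nonzero(m)
    print(round(o["t"],2),round(M['m10']/M['m00'],2),round(M['m01']/M['m00'],2),ys.min(),ys.max(),xs.max(),o["width"].round(4),o["ft_force"].round(1))
    for j in range(2): read_camera("side")
E
python3 lid.py
```

```text
Traceback (most recent call last):
  File "lid.py", line 5, in <module>
    print(round(o["t"],2),round(M['m10']/M['m00'],2),round(M['m01']/M['m00'],2),ys.min(),ys.max(),xs.max(),o["width"].round(4),o["ft_force"].round(1))
                                                                                                           ^^^^^^^^^^^^^^^^
AttributeError: 'float' object has no attribute 'round'
```

```bash
sed -i 's/o\["width"\].round(4)/round(o["width"],4)/; s/range(6)/range(3)/; s/range(2): read_camera("side")/range(0): pass/' lid.py; python3 lid.py
```

```text
22.3 229.42 230.64 163 244 262 0.035 [0.2 0.1 0.2]
22.35 229.37 230.62 163 244 262 0.0347 [ 0.5  0.  -0.4]
22.4 229.34 230.66 163 244 262 0.0348 [ 0.1 -0.5 -0.6]
```

apply_moves(
  delta_pos=[
    [0,0,0.005],
    [0,0,0.015],
    [0,0,0.02],
    [0,0,0.03],
    [0,0,0.03],
  ],
  turn=[0,0,0,0,0],
  claw=0.045,
)

```text
t: 22.9
eef_pos: [0.6132, 0.0989, 0.3235]
ee_rot: [-3.142, 0.0, 0.066]
ft_force: [0.4, -0.5, 0.5]
width: 0.0455
```

apply_moves(
  delta_pos=[
    [0,0,0.03],
    [0,0,0.03],
    [0,0,0.02],
    [0,0,0],
    [0,0,0],
  ],
  turn=[0,0,0,0,0],
)

```text
t: 23.4
eef_pos: [0.6133, 0.0989, 0.4015]
ee_rot: [3.142, 0.0, 0.066]
ft_force: [0.2, -0.2, 0.4]
width: 0.045
```

```bash
python3 lid.py
```

```text
23.45 229.45 230.64 163 244 262 0.045 [ 0.8 -0.1 -0.2]
23.5 229.47 230.64 163 244 262 0.0449 [ 0.1  0.2 -0.6]
23.55 229.45 230.64 163 244 262 0.0447 [-0.1  0.4 -0.4]
```

The pail hangs still: the lid centroid is unchanged at (229.4,230.6) before and after release. Next: go to the button with shut fingers.

apply_moves(
  delta_pos=[
    [-0.015,0.01,0],
    [-0.03,0.025,0],
    [-0.035,0.03,0],
    [-0.035,0.03,0],
    [-0.022,0.02,0],
  ],
  turn=[0,0,0,0,0],
  claw=0.0,
  force=20,
)

```text
t: 24.05
eef_pos: [0.4741, 0.2152, 0.4015]
ee_rot: [3.142, 0.001, 0.067]
ft_force: [0.1, 0.9, 0.8]
width: 0.0097
```

apply_moves(
  delta_pos=[
    [-0.01,0.006,-0.03],
    [0,0,-0.04],
    [0,0,-0.04],
    [0,0,-0.04],
    [0,0,-0.04],
  ],
  turn=[0,0,0,0,0],
)

```text
t: 24.55
eef_pos: [0.4656, 0.2197, 0.21]
ee_rot: [3.141, 0.001, 0.066]
ft_force: [1.5, 0.9, -0.4]
width: 0.0006
```

apply_moves(
  delta_pos=[
    [0,0,-0.04],
    [0,0,-0.04],
    [0,0,-0.03],
    [0,0,-0.01],
    [0,0,0],
  ],
  turn=[0,0,0,0,0],
)

```text
t: 25.05
eef_pos: [0.4656, 0.2196, 0.0911]
ee_rot: [3.141, 0.003, 0.066]
ft_force: [0.4, -0.2, 0.4]
width: 0.0005
```

```bash
python3 -c "
from h import *
T=cam('top');S=cam('side');o=get_obs();p=o['eef_pos'];print(p,o['width'],o['ft_force'],proj(S,p),proj(T,p),proj(S,[.466,.2201,.0506]))
cv2.imwrite('pics/c7.png',np.hstack([cv2.resize(I[v:v+110,u:u+90,::-1],None,fx=4,fy=4,interpolation=cv2.INTER_CUBIC) for I,u,v in((T[0],140,130),(S[0],220,210))]))
m=cv2.inRange(cv2.cvtColor(S[0],cv2.COLOR_RGB2HSV),(100,120,60),(125,255,255));M=cv2.moments(m);print(M['m10']/M['m00'],M['m01']/M['m00'])"
```

```text
[0.46698267 0.22016282 0.09322879] 0.0003852558939807918 [-0.92044091  0.18115366  1.15990324] [272.35067904 283.5317509 ] [182.11417128 201.61078961] [272.28171381 295.11199676]
229.7337278106509 230.23076923076923
```

View pics/c7.png

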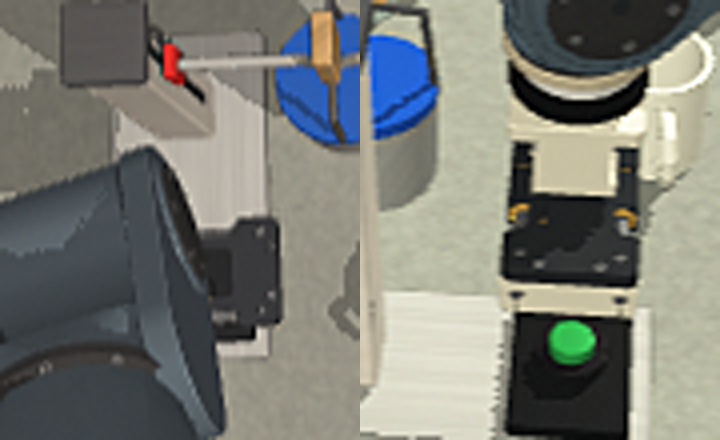

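The gripper is right over the button (green at side px (273,296), TCP in column 272), and the top view shows the pail hanging on the hook. Next: press.

apply_moves(
  delta_pos=[
    [0,0,-0.015],
    [0,0,-0.015],
    [0,0,-0.008],
    [0,0,-0.003],
    [0,0,0],
  ],
  turn=[0,0,0,0,0],
)

```text
t: 25.65
eef_pos: [0.4668, 0.2201, 0.0519]
ee_rot: [-3.141, -0.001, 0.066]
ft_force: [0.2, 0.4, 3.6]
width: 0.0005
```

apply_moves(
  delta_pos=[
    [0,0,-0.002],
    [0,0,-0.002],
    [0,0,-0.002],
    [0,0,0],
    [0,0,0],
  ],
  turn=[0,0,0,0,0],
)

```text
t: 26.15
eef_pos: [0.4671, 0.2202, 0.0477]
ee_rot: [-3.141, -0.002, 0.066]
ft_force: [-9.5, -4.3, 35.9]
width: 0.0001
```

apply_moves(
  delta_pos=[
    [0,0,0],
    [0,0,0.003],
    [0,0,0.005],
    [0,0,0.01],
    [0,0,0.03],
  ],
  turn=[0,0,0,0,0],
)

```text
t: 26.65
eef_pos: [0.465, 0.2194, 0.0922]
ee_rot: [3.14, 0.004, 0.066]
ft_force: [0.2, 1.1, -0.6]
width: 0.0004
```

apply_moves(
  delta_pos=[
    [0,0,0.04],
    [0,0,0.05],
    [0,0,0.05],
    [-0.02,0,0.05],
    [-0.05,0,0.05],
  ],
  turn=[0,0,0,0,0],
)

```text
t: 27.15
eef_pos: [0.4128, 0.2198, 0.3179]
ee_rot: [-3.141, -0.002, 0.065]
ft_force: [-0.1, 0.5, -0.7]
width: 0.0008
```

apply_moves(
  delta_pos=[
    [-0.05,0,0],
    [-0.04,0,0],
    [0,0,0],
    [0,0,0],
    [0,0,0],
  ],
  turn=[0,0,0,0,0],
)

```text
t: 27.65
eef_pos: [0.3232, 0.22, 0.3151]
ee_rot: [-3.142, -0.0, 0.066]
ft_force: [0.3, 0.4, 0.0]
width: 0.0006
```

```bash
python3 lid.py; python3 -c "
from h import *
T=cam('top');S=cam('side')
cv2.imwrite('pics/c8.png',np.hstack([cv2.resize(S[0][130:330,150:320,::-1],None,fx=2.3,fy=2.3,interpolation=cv2.INTER_CUBIC),cv2.resize(T[0][100:300,150:320,::-1],None,fx=2.3,fy=2.3,interpolation=cv2.INTER_CUBIC)]))"
```

```text
27.7 230.59 228.8 70 244 328 0.0005 [ 0.2 -1.  -0.2]
27.75 230.31 229.25 70 244 328 0.0006 [0.7 0.3 0.7]
27.8 230.31 229.25 70 244 328 0.0002 [ 0.  -0.8  0.5]
```

View pics/c8.png

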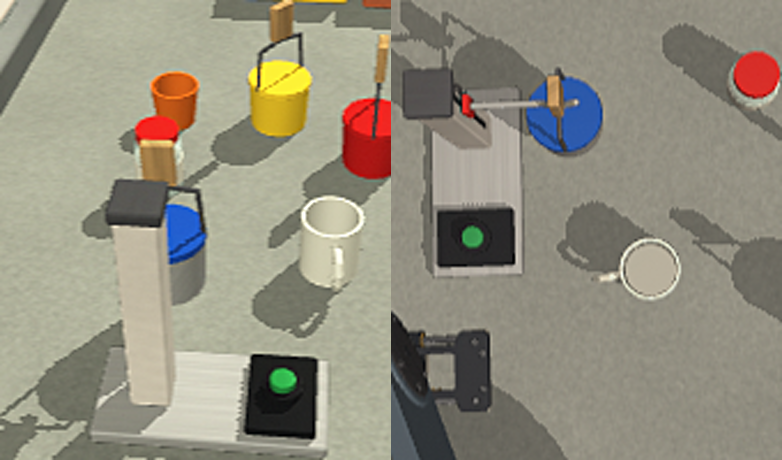

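```bash
python3 -c "
from station import *
print(get_obs()['t'],sign_off())"
```

```text
the job is handed in; nothing more can be done
27.9 None
```

The blue-lidded pail is hanging on the weighing hook, the green button has been pressed, and the job was handed in at t = 27.9 s of the 64 s allowed. Sign-off gives no verdict.

- **Hanging:** I lowered the pail in small steps until the measured vertical force had fallen from about −4.3 N to about 0, so the hook carried the whole weight before I let go. Lowering from first contact put the dip at about 40 mm, well short of the 78 mm stop. The lid stayed within about 0.1 px between the moment the fingers opened and when they were clear.
- **Button:** the pail was still before I pressed. The force went from 3.6 N to 36 N, so the button must have been hard on its stop, though that is firmer than the 5 N needed. I did not see the pressed state in a picture.
- **Last picture:** the pail hangs free on the hook, the button is back up, and the gripper is clear. The mug, jar and cup stand where they were by eye; I did not measure them.
- **Checks that disagreed:**
  - The blue-lid position in the last reading differed by about 1.4 px. The colour mask was also catching other pixels in that picture (its extents jumped), so I put the shift down to that. The picture shows no change in the pail.
  - A sideways force of up to 2 N showed up while I was seating the bar. It was down to about 0.7 N, with another 1 N along the bar, before I opened the fingers.

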